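# Present the ordered jar of nose pads on the optician's carousel

### The arm

A 6-joint arm with a two-finger parallel gripper is mounted at the origin on the work surface. World frame = base frame: x ahead of the robot, y to its left, z up, the work surface at z = 0. Lengths are in mm, angles in rad, forces in N, time in s.
With the tool pointing down it reaches from about 300 to 875 mm from the base axis. Payload 4.2 kg.
Tool frame: the origin (TCP) lies midway between the tips of the shut fingers; the grasp point (between the pads) lies bot.hold_point_z behind it (bot.hold_point_z is the distance from the TCP to the grasp point, in mm); y points along the fingers, z is the direction in which the jaws open and shut, and the axes are right-handed (so a half turn about y gives the same grasp; the last joint's range is limited). The gripper opens to 85 mm and grips with 20 to 120 N. Pads are 22 mm wide; open, the fingers measure 114 mm over their backs; the gripper's body (76 mm by 85 mm) begins 54 mm behind the grasp point. The pads swing forward as they close: fully open they stand 13 mm farther back than shut.
Start: joints at [-1.13, 0.32, 1.565, -0, 1.257, -0.02], TCP at [255.687, -515.039, 231.338] pointing down, gripper open.
Joint ranges: [-3.11, 3.11], [-0.84, 2.01], [0.21, 2.61], [-1.34, 4.49], [0.05, 2.63], [-2.56, 2.56]. Speed limits (rad/s): [2.57, 2.57, 3.14, 3.14, 3.14, 3.14].

### API

Orientations are given as a 3x3 rotation matrix whose columns are the frame's x, y, z axes.
In Python, from plant import bot gives the robot as it stands. The module is installed in compiled form; this text tells all that it offers.
- The arm moves only by the tool carry_out, never from a script. Its argument "rows" is a list of rows, each a list of 3 entries, a list of its own where there are three numbers: the shift along the tool's x, y, z in mm, then the turn about the tool's y in units of 6 degrees (1.0 is 6 degrees), then the opening in per cent of the stroke, from 0 (shut) to 100 (fully open). In form: [[[x, y, z], yaw, jaw], ...]. A call has exactly 10 rows; each row is the pose to reach, as a shift and turn from the pose measured when the call began, along the tool's axes at that moment; what a row does not reach only later rows make up. A row lasts 1/10 s, in which the tool goes at most 50 mm and 8.59 degrees, less where a joint would pass 70% of its speed; a pose out of reach is approached as far as the arm can. A call with a gripper value outside its range is refused whole. The fingers move at their own pace and stop on an object; the grip force is fixed at half the most. Time passes only in rows, so rows that repeat a pose let the fingers close, or fill a call up. It gives the time, the measured TCP pose, the force and the opening at its end, in the units of the state.
- bot.get_obs(): the state, without advancing time (a new reading comes with each control period).
- bot.snapshot(name): name is "scene" or "side" or "wrist"; returns a dict with "img" (420x560x3 uint8, blue, green, red), "K" (3x3 intrinsics, pixels), "k1" (the pictures are not rectified: a ray, as slopes to the right and down, at radius r is drawn at 1 + k1 r^2 times it, then the intrinsics apply), "cam_to_world" (4x4, takes a point from camera to world coordinates); the wrist camera has in their place "T_tool_cam" (4x4, takes a point from camera to tool coordinates, whose origin is the TCP and whose axes are the tool frame's). Camera axes: x right, y down, z forward; pixel columns grow to the right and rows downward; lengths in mm; the calibration is good to about 2 mm. A picture is of the moment at which its call begins: read the wrist's pose just before it. There is no depth.
- bot.job_done(): hands the job in, once; it reports no verdict.
The state is a dict: "time_s": time; "qpos": joint angles; "qd": joint speeds; "joint_efforts": joint torques, N m; "eef_pos": TCP position; "tcp_rot": TCP orientation; "contact_force": force on the tool from outside, world axes, zero at the start; "moment": the same for the moment, N m; "gripper_width": opening from 0.0 (shut) to 1.0 (fully open).
Only numpy, scipy, OpenCV 4.12 (cv2) and the standard library are available. Lean on these libraries where they do the work, as an engineer would, in place of code of your own. Each camera call takes 0.05 s, during which the arm holds its last target.

### The job

The coloured tag lying in the wooden order tray beside the spectacles says which jar of nose pads the customer needs. Turn the sprung carousel until the jar of that colour faces the front, squarely at the black arrow, and finish while the gripper still holds the carousel still there, because it swings back if let go. Leave the tags, spectacles, bottle and case where they are.

Things in the scene. Friction and masses are not known exactly. Their poses are not given: they have to be found in the camera images.
- foot: fixed foot of the jar carousel. Origin on the counter under the turntable's axis; +z up; +x is the carousel's FRONT (roughly away from the robot, towards the customer), marked by a black arrow head flat on the counter (52 mm wide at its outer end, pointing inward, from 137 to 178 mm from the axis) that sticks out from under the turntable
- front_spot (a point): the front position: the point 100 mm from the axis towards the arrow, 107 mm above the counter. A jar whose lid-top centre is here faces the front squarely
- carousel: turntable: wooden disc 250 mm across, upper face 47 mm above the counter, with ten fixed jars (42 mm across, 60 mm tall) every 36 deg at 100 mm radius; four all-coloured, six clear with white lids. Origin on the axis at counter height, z up, x towards the white-lidded home jar. Return spring: 0.12 N m/rad towards x = front, plus 0.03 N m friction; stops at 1.75 rad each way; swings back if let go
- knob_grip (a point): grip point in the middle of the black bar knob that stands on the turntable's axis: bar 70 mm long along the carousel's x, 16 mm thick along its y, from 126 to 172 mm above the counter; this point is 152 mm above the counter. Rigid with the turntable, nothing else reaches above 107 mm there
- order_tray_in (a point): centre of the inner floor (5 mm above the counter) of the shallow light wooden order tray, 190 x 250 mm outside (long side along its y), walls 28 mm high, with a pair of spectacles and one coloured tag in it. The other three tags lie in a small grey tray on the other side
- jar_red (a point): centre of the top of the red jar's lid, 107 mm above the counter, 100 mm from the axis, 36 deg clockwise (seen from above) of the carousel's x
- jar_yellow (a point): centre of the top of the yellow jar's lid, 107 mm above the counter, 100 mm from the axis, 72 deg anticlockwise (seen from above) of the carousel's x
- jar_green (a point): centre of the top of the green jar's lid, 107 mm above the counter, 100 mm from the axis, 36 deg anticlockwise (seen from above) of the carousel's x
- jar_blue (a point): centre of the top of the blue jar's lid, 107 mm above the counter, 100 mm from the axis, 72 deg clockwise (seen from above) of the carousel's x
- tagmid_red (a point): centre of the loose red order tag, a disc 38 mm across and 8 mm thick; lies either in the wooden order tray (then its centre is within 110 mm of the tray's centre) or in the grey tray (over 500 mm away)
- tagmid_yellow (a point): centre of the loose yellow order tag, a disc 38 mm across and 8 mm thick; lies either in the wooden order tray (then its centre is within 110 mm of the tray's centre) or in the grey tray (over 500 mm away)
- tagmid_green (a point): centre of the loose green order tag, a disc 38 mm across and 8 mm thick; lies either in the wooden order tray (then its centre is within 110 mm of the tray's centre) or in the grey tray (over 500 mm away)
- tagmid_blue (a point): centre of the loose blue order tag, a disc 38 mm across and 8 mm thick; lies either in the wooden order tray (then its centre is within 110 mm of the tray's centre) or in the grey tray (over 500 mm away)
- specs_a: loose folded dark spectacles in the order tray, 132 x 25 x 44 mm, origin under the lenses; bystander
- specs_b: loose folded brass spectacles on the counter, same size; bystander
- cleaner: loose blue bottle of lens cleaner, 48 mm across, 130 mm tall, origin under its centre; bystander
- case: loose spectacle case, 60 x 155 x 46 mm, origin under its centre; bystander
Things that resemble listed ones, but are neither listed nor needed, are in the scene too. Of the things like the part that bears tagmid_red, leave any that is pink; of the rest the smaller one is meant.

How it is judged:
By the outcome, as a careful person would: the job done as asked, in the order asked, and still so for the second after the job is handed in, while the arm keeps its last pose, push and grip.
It also fails if it takes over 32 s, if anything falls off the work surface, if the arm or the gripper's body presses on something with over 40 N, if the wrist force passes 120 N, or if a joint passes its speed limit or range.

## Working session

There is one attempt and no reset: what is moved stays moved. The work goes in short steps, Python scripts to look and compute and a tool call to move; the robot and the scene stay as the last step left them, time stands still between calls to the robot, and variables do not carry over. Pictures are saved under pics/ and viewed, and the job is handed in when it is done.

Besides the shell and the picture viewer there is one more tool, called after "Request:" in YAML: its name, and indented under it one key for each argument. carry_out: Moves the arm, as the interface text tells. Its arguments: {"type":"object","properties":{"rows":{"type":"array"}},"required":["rows"]}

```bash
mkdir -p pics; cat > h.py <<'E'
import numpy as np, cv2, pickle
from plant import bot
E
python3 - <<'E'
from h import *
o=bot.get_obs(); print(o, bot.hold_point_z)
for n in ["scene","side"]:
    s=bot.snapshot(n); cv2.imwrite(f"pics/{n}0.png",s["img"]); pickle.dump(s,open(f"{n}0.pkl","wb"))
    print(n,s["K"],s["k1"],s["cam_to_world"])
E
```

```text
{'time_s': 0.0, 'qpos': array([-1.13001396e+00,  3.20305234e-01,  1.56569206e+00,  9.67331644e-06,
        1.25738278e+00, -2.00419727e-02]), 'qd': array([-0.00068534,  0.0002666 , -0.00082336, -0.0010963 ,  0.00080253,
        0.00172266]), 'joint_efforts': array([-8.80890111e-04, -4.15524602e+01, -2.34165466e+01, -3.61130724e-04,
        8.21321388e-03, -2.13112702e-05]), 'eef_pos': array([ 255.47256133, -514.59636524,  230.46953342]), 'tcp_rot': array([[-8.95687575e-01, -7.54278752e-04,  4.44683258e-01],
       [-4.44683895e-01,  1.62050872e-03, -8.95686110e-01],
       [-4.50160982e-05, -9.99998403e-01, -1.78688514e-03]]), 'contact_force': array([-0.07869091, -0.44806473, -0.52551219]), 'moment': array([-0.03121091,  0.00049625, -0.04541015]), 'gripper_width': 1.0027533158547717} 18.700000000000003
scene [[478.19155051   0.         284.43865728]
 [  0.         478.19155051 208.40112796]
 [  0.           0.           1.        ]] -0.13193970687524212 [[-3.50112031e-01  6.28165568e-01 -6.94859399e-01  1.46423837e+03]
 [ 9.36644190e-01  2.43419883e-01 -2.51881763e-01  3.08187872e+02]
 [ 1.09191430e-02 -7.39022855e-01 -6.73591859e-01  9.95886647e+02]
 [ 0.00000000e+00  0.00000000e+00  0.00000000e+00  1.00000000e+00]]
side [[422.99761635   0.         287.20415666]
 [  0.         422.99761635 210.77142728]
 [  0.           0.           1.        ]] -0.08112017811161097 [[ 9.84371903e-01 -7.86184248e-02  1.57578866e-01  3.50811888e+02]
 [-1.75856605e-01 -4.86080599e-01  8.56037444e-01 -9.74074080e+02]
 [ 9.29571428e-03 -8.70370493e-01 -4.92309654e-01  6.90960641e+02]
 [ 0.00000000e+00  0.00000000e+00  0.00000000e+00  1.00000000e+00]]
```

View pics/scene0.png

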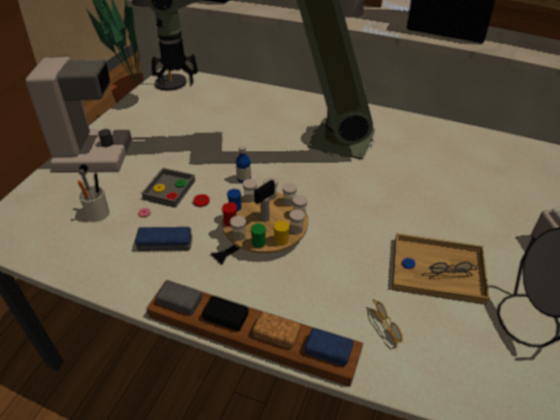

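View pics/side0.png

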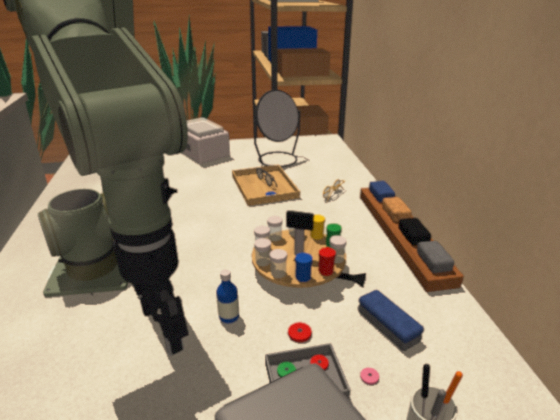

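```bash
cat >> h.py <<'E'
def ray(s,uv):
    K=s["K"];T=s["cam_to_world"]
    d=np.array([s["k1"],0,0,0,0.])
    # exact: x_d = x(1+k1 r^2) -> cv2 model
    p=cv2.undistortPointsIter(np.array([[uv]],float),K,d,None,None,(3,100,1e-10))[0,0]
    return T[:3,3],T[:3,:3]@np.array([p[0],p[1],1])
def onz(s,uv,z):
    c,d=ray(s,uv); return c+d*(z-c[2])/d[2]
def proj(s,X):
    T=s["cam_to_world"]; 
    p=T[:3,:3].T@(np.array(X)-T[:3,3]); x,y=p[0]/p[2],p[1]/p[2]; f=1+s["k1"]*(x*x+y*y)
    return np.array([s["K"][0,0]*x*f+s["K"][0,2],s["K"][1,1]*y*f+s["K"][1,2]])
E
python3 - <<'E'
from h import *
a=pickle.load(open("scene0.pkl","rb"));b=pickle.load(open("side0.pkl","rb"))
c1=cv2.resize(a["img"][165:275,195:325],None,fx=4,fy=4,interpolation=cv2.INTER_CUBIC)
c2=cv2.resize(a["img"][230:305,380:495],None,fx=4,fy=4,interpolation=cv2.INTER_CUBIC)
c3=cv2.resize(b["img"][200:300,240:375],None,fx=4,fy=4,interpolation=cv2.INTER_CUBIC)
cv2.imwrite("pics/c1.png",c1);cv2.imwrite("pics/c2.png",c2);cv2.imwrite("pics/c3.png",c3)
for n,u in dict(tray_blue=(408,264),trayctr=(440,270),greyred=(172,196)).items(): print(n,onz(a,u,9))
E
```

```text
tray_blue [536.13330536 336.06601629   9.        ]
trayctr [526.77063096 423.87310076   9.        ]
greyred [ 520.23103298 -413.18185304    9.        ]
```

View pics/c1.png

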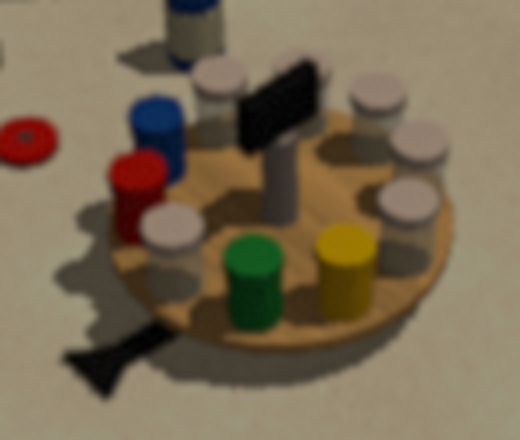

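View pics/c2.png

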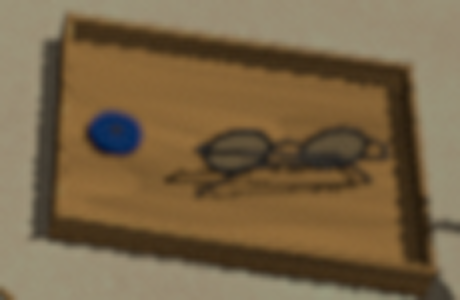

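View pics/c3.png

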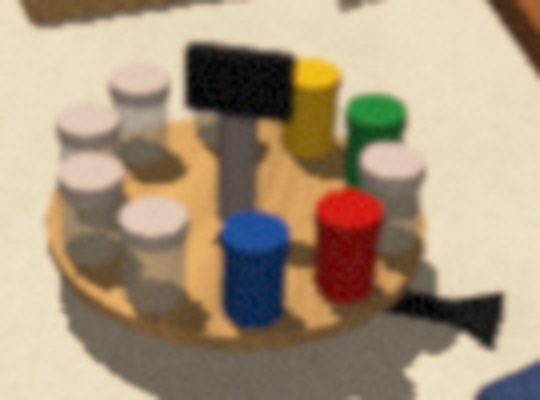

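The tag in the wooden tray, at (408,264) in the scene view, is blue. The red and green tags at (172,196) and (181,183) and the yellow one at (159,188) are in the grey tray. The larger red disc (201,200) and the pink one (144,212) are loose look-alikes. So I want the blue jar, at (235,198) in the scene view and (304,262) in the side view. Next I'll measure the carousel.

```bash
python3 - <<'E'
from h import *
a=pickle.load(open("scene0.pkl","rb"));b=pickle.load(open("side0.pkl","rb"))
A=lambda x,y:(195+(x+.5)/4-.5,165+(y+.5)/4-.5)
B=lambda x,y:(240+(x+.5)/4-.5,200+(y+.5)/4-.5)
la=dict(home=(174,226),green=(254,250),yellow=(347,245),blue=(157,113),red=(139,169),w1=(408,199),w2=(419,142),w3=(378,93),w5=(219,75))
lb=dict(home=(392,160),green=(375,112),yellow=(314,75),blue=(255,231),red=(349,209),w2=(139,81),w3=(89,122),w4=(91,171),w5=(154,216))
ang=dict(home=0,green=36,yellow=72,w1=108,w2=144,w3=180,w4=216,w5=252,blue=288,red=324)
for s,F,l in((a,A,la),(b,B,lb)):
    P={k:onz(s,F(*v),107)[:2] for k,v in l.items()}
    # linear fit: p = c + R[cos,sin]*100
    M=[];y=[]
    for k,p in P.items():
        t=np.radians(ang[k]);c,sn=100*np.cos(t),100*np.sin(t)
        M+=[[1,0,c,-sn],[0,1,sn,c]];y+=list(p)
    x,*_=np.linalg.lstsq(np.array(M),np.array(y),rcond=None)
    r=np.array(M)@x-y
    print("axis",x[:2],"scale",np.hypot(x[2],x[3]),"ang",np.degrees(np.arctan2(x[3],x[2])),"res",np.abs(r).max())
print("knob top corners scene",[onz(a,A(*q),172)[:2].round(1) for q in((238,100),(305,62),(318,72),(250,112))])
print("knob side top",[onz(b,B(*q),172)[:2].round(1) for q in((190,42),(295,55))])
print("arrow",[onz(a,A(*q),0)[:2].round(1) for q in((64,357),(106,397))],[onz(b,B(*q),0)[:2].round(1) for q in((502,292),(495,347))])
E
```

```text
axis [548.14149948 -83.00805398] scale 0.9861534717347699 ang -23.923968670516697 res 3.263835177886108
axis [545.89224296 -86.22177731] scale 0.9842727629852682 ang -23.643603332156665 res 2.15706642643147
knob top corners scene [array([ 573.8, -101.5]), array([520.2, -74.7]), array([527. , -62.5]), array([582.3, -89.2])]
knob side top [array([517.3, -68.4]), array([578.4, -94.9])]
arrow [array([ 689., -191.]), array([ 711.7, -147.2])] [array([ 717.5, -133.8]), array([ 694.3, -187.2])]
```

```bash
cat >> h.py <<'E'
def shift(X,yawz):
    "X target TCP world; yawz deg world heading wanted of tool z"
    o=bot.get_obs();R=o["tcp_rot"];p=o["eef_pos"]
    cur=np.degrees(np.arctan2(R[1,2],R[0,2]))
    d=(cur-yawz+180)%360-180
    print("t",o["time_s"],"pos",p.round(1),"yaw",cur.round(2),"q",o["qpos"].round(3),"F",o["contact_force"].round(1),"M",o["moment"].round(2),"w",round(o["gripper_width"],3))
    print("shift",(R.T@(np.array(X)-p)).round(1),"units",round(d/6,3))
E
python3 - <<'E'
from h import *
print(bot.snapshot("wrist")["T_tool_cam"])
shift([547,-85,260],-113.8)
E
```

```text
[[ 4.52243338e-04  9.50113146e-01  3.11905123e-01 -7.96193737e+01]
 [ 4.22639740e-04 -3.11905308e-01  9.50113098e-01 -1.42638202e+02]
 [ 9.99999808e-01 -2.97858819e-04 -5.42612671e-04 -3.51188599e-02]
 [ 0.00000000e+00  0.00000000e+00  0.00000000e+00  1.00000000e+00]]
t 0.15 pos [ 255.5 -514.7  230.7] yaw -63.6 q [-1.13   0.32   1.565  0.     1.257 -0.02 ] F [ 0.2  0.1 -0.4] M [-0.01 -0.02  0.  ] w 1.002
shift [-452.1  -29.  -255.3] units 8.367
```

Request:
carry_out:
  rows:
    - [[-50,-10,-28],1,100]
    - [[-95,-20,-55],2,100]
    - [[-140,-30,-83],3,100]
    - [[-190,-40,-110],4,100]
    - [[-235,-50,-138],5,100]
    - [[-280,-60,-165],6,100]
    - [[-325,-65,-193],7,100]
    - [[-370,-70,-220],8,100]
    - [[-420,-70,-240],8.37,100]
    - [[-452,-70,-255],8.37,100]

```text
time_s: 1.15
eef_pos: [532.2, -103.3, 300.8]
tcp_rot: [[-0.915, 0.0, -0.404], [0.404, 0.001, -0.915], [0.0, -1.0, -0.001]]
contact_force: [0.1, -0.3, 0.5]
gripper_width: 0.999
```

```bash
python3 - <<'E'
from h import *
shift([620,-118,300],-113.8)
s=bot.snapshot("wrist"); cv2.imwrite("pics/w1.png",s["img"])
E
```

```text
t 1.15 pos [ 532.2 -103.3  300.8] yaw -113.84 q [-2.130e-01  2.320e-01  1.514e+00  1.000e-03  1.396e+00  1.773e+00] F [ 0.1 -0.3  0.5] M [-0.05  0.    0.01] w 0.999
shift [-86.2   0.8 -22. ] units -0.007
```

View pics/w1.png

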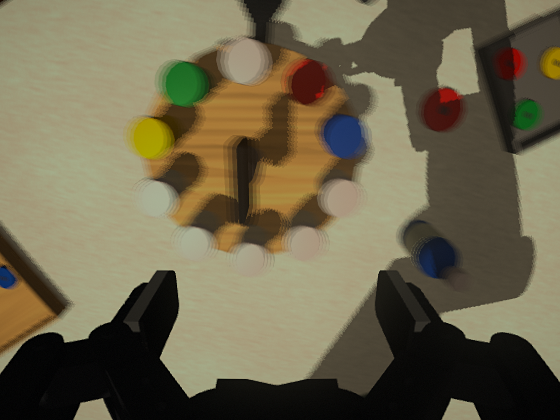

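The blue tag shows at lower left and the carousel is in view. The arrow is cut off at the top at (263,15), and there is motion blur. I'll move a little forward and settle before measuring.

Request:
carry_out:
  rows:
    - [[-30,0,-10],0,100]
    - [[-60,0,-22],0,100]
    - [[-80,0,-22],0,100]
    - [[-80,0,-22],0,100]
    - [[-80,0,-22],0,100]
    - [[-80,0,-22],0,100]
    - [[-80,0,-22],0,100]
    - [[-80,0,-22],0,100]
    - [[-80,0,-22],0,100]
    - [[-80,0,-22],0,100]

```text
time_s: 2.2
eef_pos: [618.7, -109.1, 300.7]
tcp_rot: [[-0.917, 0.004, -0.399], [0.399, 0.007, -0.917], [-0.001, -1.0, -0.008]]
contact_force: [1.1, 0.2, -0.2]
gripper_width: 0.999
```

```bash
cat >> h.py <<'E'
def wrist(name):
    o=bot.get_obs(); s=bot.snapshot("wrist")
    T=np.eye(4);T[:3,:3]=o["tcp_rot"];T[:3,3]=o["eef_pos"]
    s["cam_to_world"]=T@s["T_tool_cam"]; cv2.imwrite(f"pics/{name}.png",s["img"]); pickle.dump(s,open(name+".pkl","wb"))
    return s
E
python3 - <<'E'
from h import *
shift([547,-85,260],-113.8)
s=wrist("w2")
E
```

```text
t 2.2 pos [ 618.7 -109.1  300.7] yaw -113.53 q [-0.197  0.373  1.311  0.008  1.454  1.784] F [ 1.1  0.2 -0.2] M [-0.01  0.01  0.03] w 0.999
shift [75.4 40.6  6.9] units 0.045
```

View pics/w2.png

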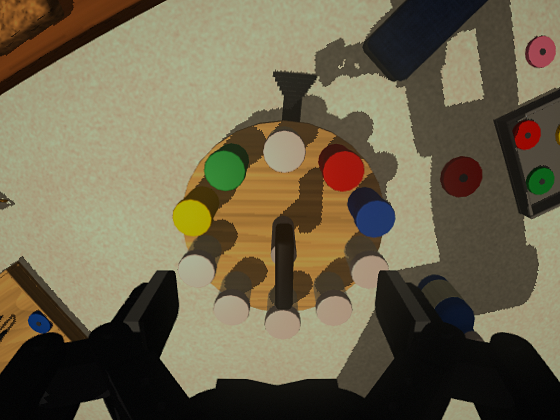

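Sharp view: the arrow head spans (273,72) to (316,73), the home lid is at (285,152), and the knob is at about (284,265). I'll measure the lids by mask and the arrow by its contour.

```bash
python3 - <<'E'
from h import *
s=pickle.load(open("w2.pkl","rb"));im=s["img"]
cv2.imwrite("pics/w2arrow.png",cv2.resize(im[55:170,235:345],None,fx=5,fy=5,interpolation=cv2.INTER_CUBIC))
cv2.imwrite("pics/w2car.png",cv2.resize(im[120:345,165:405],None,fx=2.5,fy=2.5,interpolation=cv2.INTER_CUBIC))
E
```

```text
(no output)
```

View pics/w2arrow.png

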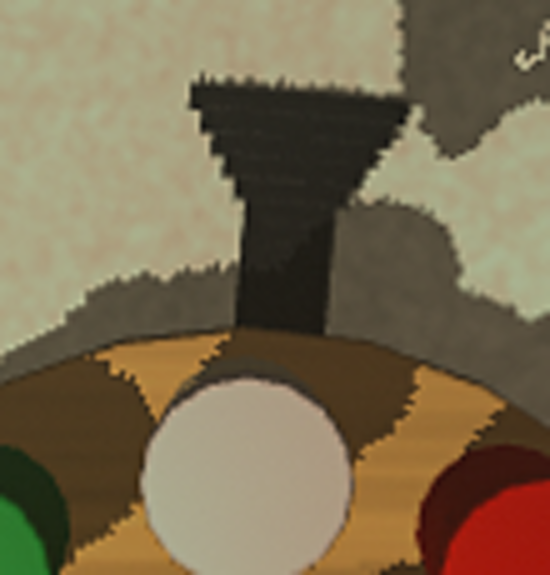

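View pics/w2car.png

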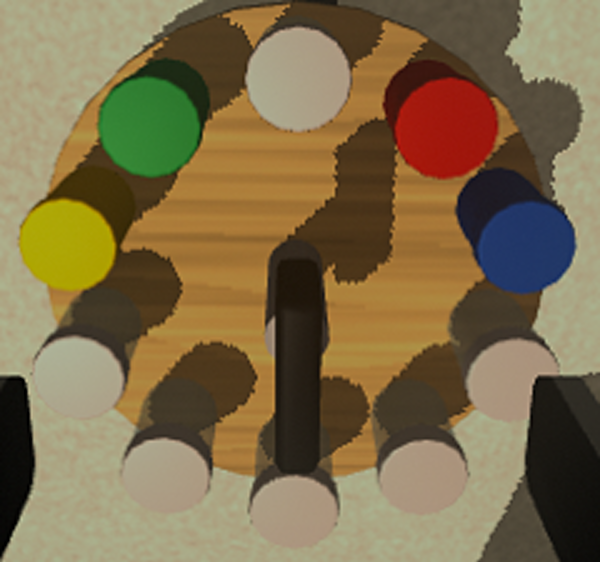

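```bash
python3 - <<'E'
from h import *
s=pickle.load(open("w2.pkl","rb"))
C=lambda x,y:(165+(x+.5)/2.5-.5,120+(y+.5)/2.5-.5)
Ar=lambda x,y:(235+(x+.5)/5-.5,55+(y+.5)/5-.5)
l=dict(home=(298,78),green=(149,125),yellow=(68,244),red=(446,128),blue=(526,247),w1=(80,377),w2=(166,476),w3=(293,511),w4=(423,477))
ang=dict(home=0,green=36,yellow=72,w1=108,w2=144,w3=180,w4=216,w5=252,blue=288,red=324)
M=[];y=[]
for k,v in l.items():
    p=onz(s,C(*v),107)[:2];t=np.radians(ang[k]);c,sn=100*np.cos(t),100*np.sin(t)
    M+=[[1,0,c,-sn],[0,1,sn,c]];y+=list(p)
x,*_=np.linalg.lstsq(np.array(M),np.array(y),rcond=None)
print("axis",x[:2],"scale",np.hypot(x[2],x[3]),"ang",np.degrees(np.arctan2(x[3],x[2])),"res",np.abs(np.array(M)@x-y).max())
q=[onz(s,Ar(*u),0)[:2] for u in((190,84),(412,98),(243,200),(338,208),(236,326),(325,333))]
print([v.round(1) for v in q])
w=q[1]-q[0];print("width",np.linalg.norm(w),"front by perp",np.degrees(np.arctan2(w[1],w[0]))+90)
for m in((q[0]+q[1])/2,(q[2]+q[3])/2,(q[4]+q[5])/2):
    d=m-x[:2];print("mid",m.round(1),np.linalg.norm(d).round(1),np.degrees(np.arctan2(d[1],d[0])).round(2))
d=(q[0]+q[1]-q[4]-q[5]);print("stem dir",np.degrees(np.arctan2(d[1],d[0])))
e=[onz(s,C(*u),172)[:2] for u in((276,470),(319,470),(276,268),(320,262))];print("knob",[v.round(1) for v in e])
shift([*x[:2],260],-113.8)
E
```

```text
axis [547.50976251 -84.09676974] scale 0.9964870818081056 ang -23.72831453188567 res 0.7001198938075959
[array([ 716.3, -143.9]), array([ 692.2, -191.7]), array([ 686.4, -144.9]), array([ 675.4, -165.4]), array([ 659.3, -131.3]), array([ 648.9, -151. ])]
width 53.49552361187883 front by perp -26.853211500275307
mid [ 704.2 -167.8] 177.7 -28.1
mid [ 680.9 -155.2] 151.2 -28.05
mid [ 654.1 -141.2] 120.9 -28.17
stem dir -27.956321123483395
knob [array([520.8, -64.1]), array([514.6, -78.5]), array([593.5, -95.9]), array([ 589.7, -110.2])]
t 2.25 pos [ 618.8 -109.1  300.6] yaw -113.53 q [-0.197  0.373  1.311  0.008  1.454  1.784] F [-0.2 -0.9  0.2] M [ 0.07 -0.01 -0.04] w 1.0
shift [75.3 40.5  5.9] units 0.045
```

Axis at (547.5, -84.1); lid ring scale 0.996 and residual 0.7 mm; front heading -28.1°, home jar at -23.7°. The three views agree to about 2-3 mm. To bring the blue jar to the front, the carousel must turn about +67.6° anticlockwise. Now I'll approach the knob.

Request:
carry_out:
  rows:
    - [[30,0,2],0,100]
    - [[60,15,5],0,100]
    - [[75,45,6],0,100]
    - [[75,75,6],0,100]
    - [[75,95,6],0,100]
    - [[75,100,6],0,100]
    - [[75,100,6],0,100]
    - [[75,100,6],0,100]
    - [[75,100,6],0,100]
    - [[75,100,6],0,100]

```text
time_s: 3.25
eef_pos: [548.6, -84.0, 201.5]
tcp_rot: [[-0.917, 0.006, -0.399], [0.399, 0.007, -0.917], [-0.003, -1.0, -0.009]]
contact_force: [-0.1, 0.2, 0.0]
gripper_width: 1.0
```

```bash
python3 - <<'E'
from h import *
shift([547.5,-84.1,135],-113.7)
s=wrist("w3")
E
```

```text
t 3.25 pos [548.6 -84.  201.5] yaw -113.53 q [-0.177  0.307  1.662  0.008  1.168  1.801] F [-0.1  0.2  0. ] M [-0.    0.01 -0.05] w 1.0
shift [ 1.2 66.5  1.1] units 0.029
```

View pics/w3.png

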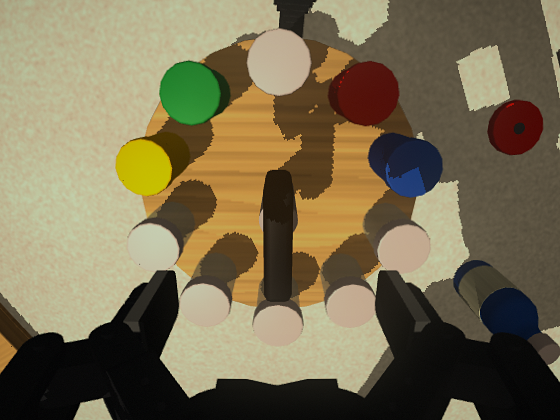

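The bar at (278,235) is centred between the fingers (inner edges at 176 and 378) and aligned with them. I'll descend and close.

Request:
carry_out:
  rows:
    - [[1,25,1],0,100]
    - [[1,50,1],0,100]
    - [[1,66,1],0,100]
    - [[1,66,1],0,100]
    - [[1,66,1],0,60]
    - [[1,66,1],0,20]
    - [[1,66,1],0,5]
    - [[1,66,1],0,5]
    - [[1,66,1],0,5]
    - [[1,66,1],0,5]

```text
time_s: 4.3
eef_pos: [547.9, -83.8, 136.0]
tcp_rot: [[-0.917, 0.007, -0.399], [0.399, 0.007, -0.917], [-0.004, -1.0, -0.009]]
contact_force: [0.3, 3.4, 4.2]
gripper_width: 0.179
```

```bash
python3 - <<'E'
from h import *
shift([547.5,-84.1,135],-46.1)
E
```

```text
t 4.3 pos [547.9 -83.8 136. ] yaw -113.52 q [-0.177  0.363  1.758  0.009  1.016  1.799] F [0.3 3.4 4.2] M [-0.15  0.2  -0.04] w 0.179
shift [0.3 1.  0.5] units -11.237
```

Request:
carry_out:
  rows:
    - [[0,0,0],-0.4,0]
    - [[0,0,0],-1,0]
    - [[0,0,0],-1.6,0]
    - [[0,0,0],-2.2,0]
    - [[0,0,0],-2.8,0]
    - [[0,0,0],-3.4,0]
    - [[0,0,0],-4,0]
    - [[0,0,0],-4.6,0]
    - [[0,0,0],-5.2,0]
    - [[0,0,0],-5.6,0]

```text
time_s: 5.3
eef_pos: [548.0, -83.5, 136.0]
tcp_rot: [[-0.984, 0.007, 0.177], [-0.177, 0.007, -0.984], [-0.008, -1.0, -0.006]]
contact_force: [1.2, 2.7, 0.7]
gripper_width: 0.177
```

```bash
python3 - <<'E'
from h import *
shift([547.5,-84.1,135],-46.1)
s=wrist("w4")
E
```

```text
t 5.3 pos [548.  -83.5 136. ] yaw -79.81 q [-0.177  0.363  1.758  0.01   1.016  1.211] F [1.2 2.7 0.7] M [-0.04  0.27 -0.11] w 0.177
shift [0.6 1.  0.5] units -5.618
```

View pics/w4.png

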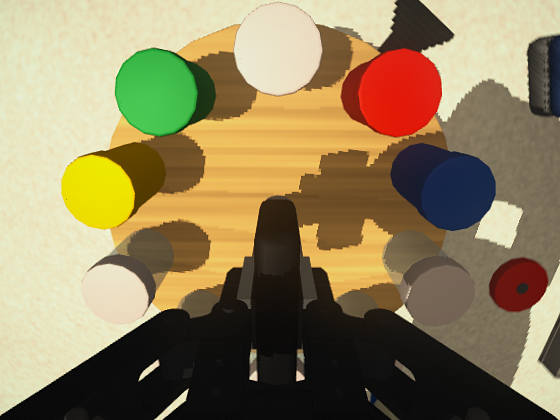

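The turntable is turning with the gripper: the home lid is still straight ahead at (278,48), and the red jar is now near the arrow at (415,25).

Request:
carry_out:
  rows:
    - [[0,0,0],-0.4,0]
    - [[0,0,0],-1.2,0]
    - [[0,0,0],-2,0]
    - [[0,0,0],-2.8,0]
    - [[0,0,0],-3.6,0]
    - [[0,0,0],-4.4,0]
    - [[0,0,0],-5,0]
    - [[0,0,0],-5.4,0]
    - [[0,0,0],-5.62,0]
    - [[0,0,0],-5.62,0]

```text
time_s: 6.35
eef_pos: [547.8, -83.2, 136.0]
tcp_rot: [[-0.72, 0.006, 0.694], [-0.694, 0.008, -0.72], [-0.01, -1.0, -0.001]]
contact_force: [1.1, 2.4, 1.5]
gripper_width: 0.18
```

```bash
python3 - <<'E'
from h import *
shift([547.5,-84.1,135],-46.1)
s=wrist("w5")
for n in("scene","side"):
    t=bot.snapshot(n);pickle.dump(t,open(n+"5.pkl","wb"))
    r=(slice(165,275),slice(195,325)) if n=="scene" else (slice(200,300),slice(240,375))
    cv2.imwrite(f"pics/{n}5.png",cv2.resize(t["img"][r],None,fx=4,fy=4,interpolation=cv2.INTER_CUBIC))
E
```

```text
t 6.35 pos [547.8 -83.2 136. ] yaw -46.08 q [-0.177  0.363  1.758  0.01   1.016  0.622] F [1.1 2.4 1.5] M [ 0.16  0.54 -0.14] w 0.18
shift [0.9 1.  0.4] units 0.004
```

View pics/w5.png

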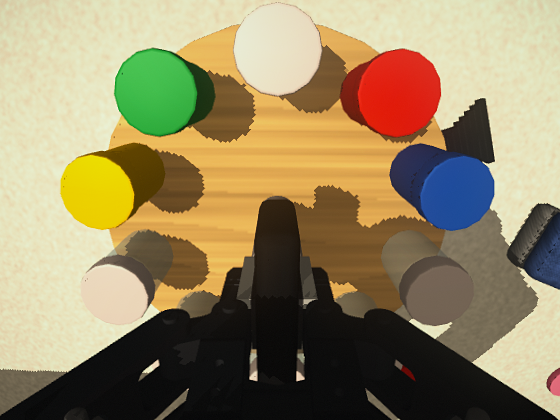

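View pics/scene5.png

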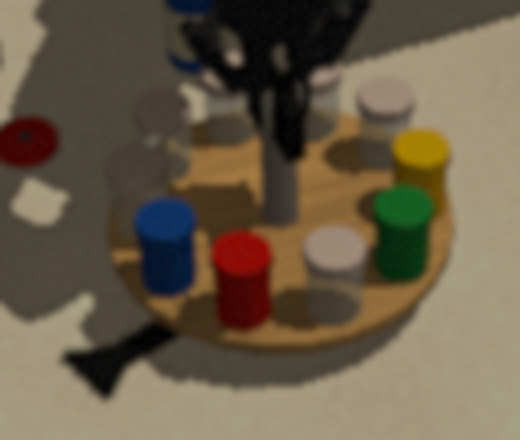

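View pics/side5.png

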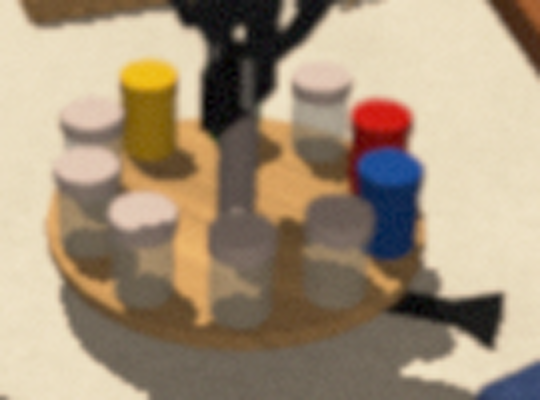

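The blue lid is at (456,190) in the wrist view, near the arrow at (480,130). Next I'll measure the lid angle against the arrow.

```bash
python3 - <<'E'
from h import *
ang=dict(home=0,green=36,yellow=72,w1=108,w2=144,w3=180,w4=216,w5=252,blue=288,red=324)
def fit(s,l,F,ctr=None):
    M=[];y=[]
    for k,v in l.items():
        p=onz(s,F(*v),107)[:2];t=np.radians(ang[k]);c,sn=100*np.cos(t),100*np.sin(t)
        M+=[[1,0,c,-sn],[0,1,sn,c]];y+=list(p)
    x,*_=np.linalg.lstsq(np.array(M),np.array(y),rcond=None)
    print("axis",x[:2].round(1),"scale",np.hypot(x[2],x[3]).round(3),"home ang",np.degrees(np.arctan2(x[3],x[2])).round(2),"res",np.abs(np.array(M)@x-y).max().round(2)," blue",onz(s,F(*l["blue"]),107).round(1))
    return x
I=lambda x,y:(x,y)
w=pickle.load(open("w5.pkl","rb"))
x=fit(w,dict(home=(278,50),green=(155,93),red=(400,93),yellow=(98,191),blue=(457,190),w1=(115,294),w5=(440,292)),I)
for u in ((485,98),(494,161)): print(onz(w,u,0).round(1))
m=(onz(w,(485,98),0)+onz(w,(494,161),0))[:2]/2-x[:2];print("arrow",np.linalg.norm(m),np.degrees(np.arctan2(m[1],m[0])))
A=lambda x,y:(195+(x+.5)/4-.5,165+(y+.5)/4-.5)
B=lambda x,y:(240+(x+.5)/4-.5,200+(y+.5)/4-.5)
a=pickle.load(open("scene5.pkl","rb"));b=pickle.load(open("side5.pkl","rb"))
fit(a,dict(blue=(165,219),red=(243,252),home=(335,247),green=(404,205),yellow=(421,149),w1=(386,96)),A)
fit(b,dict(blue=(389,168),red=(382,118),home=(321,81),yellow=(149,78),w1=(91,118),w2=(88,166),w3=(142,212)),B)
f=np.radians(-28.1);print("front spot",547.5+100*np.cos(f),-84.1+100*np.sin(f))
E
```

```text
axis [548.4 -83. ] scale 0.987 home ang 44.07 res 1.0  blue [ 636.  -128.8  107. ]
[ 719.  -147.3    0. ]
[ 693.9 -194.     0. ]
arrow 180.77192186936392 -29.012377417315037
axis [547.9 -82.9] scale 0.991 home ang 43.66 res 1.21  blue [ 635.6 -130.7  107. ]
axis [545.1 -87.7] scale 0.981 home ang 43.8 res 2.54  blue [ 632.5 -132.2  107. ]
front spot 635.7126866017668 -131.201188121941
```

```bash
python3 - <<'E'
import cv2
im=cv2.imread("pics/w5.png");cv2.imwrite("pics/w5c.png",cv2.resize(im[80:240,380:520],None,fx=3.5,fy=3.5,interpolation=cv2.INTER_CUBIC))
E
```

```text
(no output)
```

View pics/w5c.png

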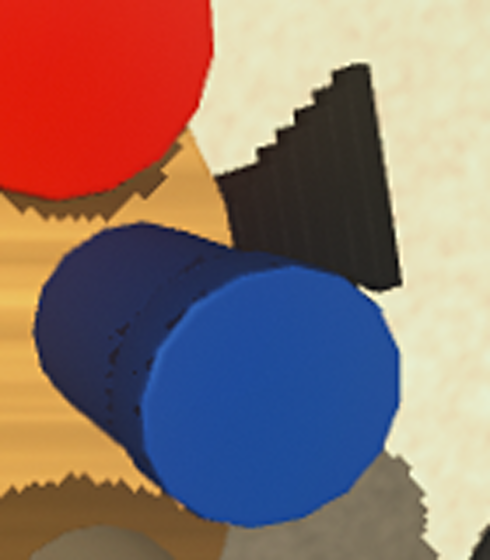

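The blue jar is at -27.9° to -28.3°, against the arrow at -28.1°. I'll hold for one second to check for slip.

Request:
carry_out:
  rows:
    - [[0,0,0],0,0]
    - [[0,0,0],0,0]
    - [[0,0,0],0,0]
    - [[0,0,0],0,0]
    - [[0,0,0],0,0]
    - [[0,0,0],0,0]
    - [[0,0,0],0,0]
    - [[0,0,0],0,0]
    - [[0,0,0],0,0]
    - [[0,0,0],0,0]

```text
time_s: 7.5
eef_pos: [547.8, -83.2, 136.0]
tcp_rot: [[-0.72, 0.006, 0.694], [-0.694, 0.008, -0.72], [-0.01, -1.0, -0.001]]
contact_force: [1.4, 1.8, 2.0]
gripper_width: 0.177
```

```bash
python3 - <<'E'
from h import *
shift([547.5,-84.1,135],-46.1)
s=wrist("w6"); a=pickle.load(open("w5.pkl","rb"))["img"]
def blob(im):
    h=cv2.cvtColor(im,cv2.COLOR_BGR2HSV);m=cv2.inRange(h,(105,120,120),(125,255,255));m[:,:380]=0;m[240:]=0
    return cv2.moments(m,True)
for im in(a,s["img"]):
    m=blob(im);print(m["m10"]/m["m00"],m["m01"]/m["m00"],m["m00"])
# arrow again in w2 by mask: outer-edge & stem rows -> midline
w=pickle.load(open("w2.pkl","rb"));g=cv2.cvtColor(w["img"],cv2.COLOR_BGR2GRAY)
P=[]
for r in range(73,120,2):
    row=g[r,262:325]; k=np.where(row<50)[0]
    if len(k): P.append([*( (onz(w,(262+k[0],r),0)+onz(w,(262+k[-1],r),0))[:2]/2)])
P=np.array(P);vx,vy,_,_=cv2.fitLine(P.astype(np.float32),cv2.DIST_L2,0,.01,.01).ravel()
print("midline",len(P),np.degrees(np.arctan(vy/vx)));d=P-[547.5,-84.1];print(np.degrees(np.arctan2(d[:,1],d[:,0])).round(1))
E
```

```text
t 7.5 pos [547.8 -83.2 136. ] yaw -46.08 q [-0.177  0.363  1.758  0.01   1.016  0.622] F [1.4 1.8 2. ] M [ 0.19  0.47 -0.14] w 0.177
shift [0.8 1.  0.5] units 0.003
456.8718794159209 192.92463495054167 4246.0
456.8772962788507 192.96443711728685 4246.0
midline 24 -26.53135
[-24.1 -27.9 -28.7 -28.4 -28.7 -28.5 -28.  -28.5 -28.1 -28.4 -28.1 -28.4
 -28.  -28.1 -28.2 -28.  -27.9 -27.9 -28.  -28.1 -28.  -28.1 -27.9 -28. ]
```

```bash
python3 -c "
from plant import bot
print(bot.job_done())"
```

```text
the job is handed in; nothing more can be done
None
```

The tag in the wooden order tray is blue, so I gripped the knob and turned the carousel about 67.5° anticlockwise until the blue jar faced the arrow. I handed the job in at about 7.5 s with the gripper still holding it there.

**Final position:** the blue jar sits at -27.9° to -28.3° across the three camera views. The arrow reads -28.1°, measured by the wrist camera before gripping.

**Hold:** over a further second of holding, the blue lid moved less than 0.05 px, so there was no slip. The wrist force reading was about 3 N.

**Checks that disagreed:**
- The arrow in the final wrist view reads about -29°.
- The arrow's outer edge gives -26.9°.
- A line fitted down the arrow gives -26.5°, affected by one stray point.
- From the side view, a rough arrow reading works out at about -24°; it was the least precise view.

I set the front by the closer wrist measurements, so I take the aim to be good to about 1°.

I did not touch the tags, spectacles, bottle or case. I did not run a separate check that they stayed in place.

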